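# Pack a chromatography column away in its case

## Robot

A 6-joint arm with a two-finger parallel gripper is mounted at the origin on the work surface. World frame = base frame: x ahead of the robot, y to its left, z up, the work surface at z = 0. Lengths are in m, angles in rad, forces in N, time in s.
With the tool pointing down it reaches from about 0.3 to 0.95 m from the base axis. Payload 3.1 kg.
Tool frame: the origin (TCP) lies midway between the tips of the shut fingers; the grasp point (between the pads) lies 19 mm behind it; z points along the fingers, y is the line along which they close (so a half turn about z gives the same grasp; the last joint's range is limited). The gripper opens to 85 mm and grips with 20 to 120 N. Pads are 22 mm wide; open, the fingers measure 114 mm over their backs; the gripper's body (76 mm by 85 mm) begins 54 mm behind the grasp point. The pads swing forward as they close: fully open they stand 13 mm farther back than shut.
Start: joints at [1.268, 0.308, 1.634, -0, 1.2, -0.07], TCP at [0.144, 0.608, 0.231] pointing down, gripper open.
Joint ranges: [-3.06, 3.06], [-0.79, 1.96], [0.05, 2.63], [-1.19, 4.34], [0.05, 2.64], [-2.94, 2.94]. Speed limits (rad/s): [2.79, 2.79, 3.14, 3.14, 3.14, 3.14].

## Interface

Orientations are given as a unit quaternion [w, x, y, z].
In Python, from rig import ctrl gives the robot as it stands.
- The arm moves only by the tool arm_command, never from a script. Its argument "steps" is a list that holds one entry, the list of rows, each a list of 7 numbers: the shift along the tool's x, y, z in mm, then the turn, a rotation vector about the tool's x, y, z in rad, then the finger opening in mm, from 0 to 85.4. In form: [[[tx, ty, tz, ax, ay, az, fingers], ...]]. A call has 1 to 20 rows; each row shifts and turns the commanded pose from where the row before left it, along the tool's axes as they then stand; what a row does not reach is not made up. A row lasts 1/12 s, in which the tool goes at most 41.7 mm and 7.16 degrees, less where a joint would pass 70% of its speed; a pose out of reach is approached as far as the arm can. A call with a gripper value outside its range is refused whole. The fingers move at their own pace and stop on an object; the grip force is fixed at half the most. Time passes only in rows, so rows that do not move let the fingers close. It gives the time, the measured TCP pose, the force, the opening and the grip force at its end, in the units of the state.
- ctrl.get_obs(): the state, without advancing time (a new reading comes with each control period).
- ctrl.snapshot(name): name is "scene" or "side" or "wrist"; returns a dict with "pixels" (420x560x3 uint8, red, green, blue), "mtx" (3x3 intrinsics, pixels), "world_to_cam" (4x4, takes a point from world to camera coordinates); the wrist camera has in their place "tool_from_camera" (4x4, takes a point from camera to tool coordinates, whose origin is the TCP and whose axes are the flange's). Camera axes: x right, y up, looking along -z (the intrinsics and any distortion apply to the point x, -y, -z); pixel columns grow to the right and rows downward; lengths in m; the calibration is good to about 2 mm. The wrist camera is an equidistant fisheye: a pixel r from the principal point sees the ray r / f radians off the axis. A picture is of the moment at which its call begins: read the wrist's pose just before it. There is no depth.
- ctrl.sign_off(): hands the job in; it is judged then, once.
The state is a dict: "time": time; "joints": joint angles; "qd": joint speeds; "joint_efforts": joint torques, N m; "eef_pos": TCP position; "tcp_rot": TCP orientation; "contact_force": force on the tool from outside, world axes, zero at the start; "ft_torque": the same for the moment, N m; "width": opening from 0.0 (shut) to 1.0 (fully open); "finger_force": force on a finger pad.
Only numpy, scipy, OpenCV 4.12 (cv2) and the standard library are available. Lean on these libraries where they do the work, as an engineer would, in place of code of your own. Each camera call takes 0.05 s, during which the arm holds its last target. There are 200 camera calls.

## Task

Pack the chromatography column and its two small fittings away in the grey case. First take the bottle that stands in front of the column and stand it upright in the white solvent tray beside the bottle already there; then draw the column out from under the stand by its free end, lay it on the bench clear of the stand and let go, take it again by the middle of its tube and lay it fully home in the notches of the case's trough, either way round. Put the guard cartridge and the tee from the top of the stand into the case's side pocket; keep the bottle upright all the time and leave the vial and the other bottle where they stand.

Things in the scene. Friction and masses are not known exactly. Their poses are not given: they have to be found in the camera images.
- bottle: Capped clear glass bottle without a label, 54 mm in diameter, 115 mm high, about 0.2 kg; straight sides up to 71 mm, then a conical shoulder, and a grey cap 25.6 mm in diameter over the topmost 16 mm. Stands upright on the bench right in front of the column's free end, in its way. Origin at the centre of its underside, z up.
- tray: White open solvent tray, fixed on the bench, 240 (x) x 140 (y) x 26 mm high, walls and floor 4 mm. Origin at the centre of its underside. One labelled bottle stands in its +x half.
- tray_space (a point): Middle of the free floor of the tray, in its -x half, 50 mm from the tray's centre and on the floor's upper face.
- tray_bottle: Bystander: larger labelled bottle, 70 mm in diameter, 150 mm high, standing in the tray. Origin at the centre of its underside.
- stand: Fixed stand: white slab 200 (x) x 260 (y) mm, its underside 32 mm and its top 50 mm above the bench, on four round feet at the corners, with a thin upright steel rod (up to 280 mm above the bench, with a clamp block) at its rear corner at x +80, y +100 mm. Origin on the bench below the slab's centre; the -x edge faces the robot.
- column: Plain steel column, 180 mm long, about 0.24 kg: tube 14 mm in diameter, and at either end an eight-sided nut 22 mm across flats and 28 mm long. It is rigid, slides on the bench when drawn by a nut, and lies on flats of its nuts. Origin on its axis at the middle of its length (11 mm above the bench when lying), x along the axis. Two thirds of it lie under the stand's slab; some 55 to 65 mm stick out at the slab's -x edge.
- column_outer (a point): Centre of the column's free end face, the one that sticks out from under the stand at the start (column's -x end, 90 mm from its middle).
- column_inner (a point): Centre of the column's other end face, under the slab at the start (column's +x end, 90 mm from its middle).
- case: Grey open case fixed on the bench, outside 216 (x) x 165 (y) x 42 mm high, walls and floor 5 mm. On its -y side a trough for the column along x: two black saddles, each 40 mm long, at its two ends, 33 mm high, with notches 27 mm wide flared to 39 mm at the top; between the saddles an open bay 126 mm (x) by 87 mm (y) for the fingers. On its +y side, behind a divider 33 mm high, a pocket 206 x 62 mm. Origin at the centre of its underside.
- trough (a point): Where the middle of the column's axis lies when it is home: in the middle of the trough, 16 mm above the bench (the end nuts then rest on the case's floor). The axis lies along the case's x; there are 13 mm of play lengthways at either end.
- pocket (a point): Middle of the pocket's floor, 5 mm above the bench.
- cartridge: Guard cartridge: upright steel cylinder 22 mm in diameter, 36 mm high, slightly waisted. Stands on the stand's slab. Origin at the centre of its underside.
- tee: Steel tee fitting: block 24 x 24 x 22 mm with a 10 mm stub on its +x and -x faces (46 mm over the stubs) and a 12 mm stub on top (32 mm high in all). Lies on the stand's slab. Origin at the centre of its underside, x along the side stubs.
- vial: Bystander: small glass vial, 12 mm in diameter, 32 mm high, standing on the stand's slab beside the cartridge and the tee, in any order. Origin at the centre of its underside.
Not all that is in view belongs to the job. Several things have the shape of the column; the one meant has the colours described above. What is shaped like the cartridge but green is not meant.

How it is judged:
On the way, in this order (a step that is already met when the one before it is completed fails the run):
1. the bottle stands upright in the tray, released, while the column is still under the stand (x of bottle in the frame of tray between -0.1 and 0.1 m and y of bottle in the frame of tray between -0.05 and 0.05 m and height (world z) of bottle below 0.008 m and angle between bottle's own z axis and vertical below 0.08 rad and contact force between the fingers and bottle below 0.2 N and x of column_inner in the frame of stand above -0.1 m), for 0.2 s.
2. the column lies on the bench clear of the stand, let go ((x of column_inner in the frame of stand below -0.103 m or y of column_inner in the frame of stand above 0.133 m or y of column_inner in the frame of stand below -0.133 m) and (x of column_outer in the frame of stand below -0.103 m or y of column_outer in the frame of stand above 0.133 m or y of column_outer in the frame of stand below -0.133 m) and height (world z) of each of column_inner, column_outer below 0.015 m and linear speed of column below 0.03 m/s and contact force between the fingers and column below 0.2 N), for 0.2 s.
3. the column lies home in the trough, let go (z of column in the frame of trough below 0.004 m and horizontal distance between column and trough below 0.016 m and angle between the x axis of column and the x axis of case, either way round below 0.08 rad and contact force between the fingers and column below 0.2 N), for 0.2 s.
At the end, for the whole second after the job is handed in: Bottle upright (0.08 rad) on the tray floor; column in the trough, both nuts in the notches: axis within 4 mm of home height, middle within 16 mm of the trough's, along the case within 0.08 rad; cartridge and tee in the pocket, origins under 26 mm above its floor; all at rest (x of bottle in the frame of tray between -0.1 and 0.1 m and y of bottle in the frame of tray between -0.05 and 0.05 m and height (world z) of bottle below 0.008 m and angle between bottle's own z axis and vertical below 0.08 rad and z of column in the frame of trough below 0.004 m and horizontal distance between column and trough below 0.016 m and angle between the x axis of column and the x axis of case, either way round below 0.08 rad and x of cartridge in the frame of pocket between -0.1 and 0.1 m and y of cartridge in the frame of pocket between -0.031 and 0.031 m and z of each of cartridge, tee in the frame of pocket below 0.026 m and x of tee in the frame of pocket between -0.1 and 0.1 m and y of tee in the frame of pocket between -0.031 and 0.031 m and linear speed of each of column, bottle below 0.02 m/s and linear speed of each of cartridge, tee below 0.03 m/s); the robot touches nothing.
It fails at once if the bottle is tipped by more than 0.5 rad (angle between bottle's own z axis and vertical above 0.5 rad).
It fails at once if the vial or the bottle already in the tray is moved by more than 30 mm (distance of any of tray_bottle, vial from where it was at the start of the episode above 0.03 m).
It also fails if it takes over 72 s, if anything falls off the work surface, if the arm or the gripper's body presses on something with over 40 N, if the wrist force passes 120 N, or if a joint passes its speed limit or range.

## Working session

There is one attempt and no reset: what is moved stays moved. The work goes in short steps, Python scripts to look and compute and a tool call to move; the robot and the scene stay as the last step left them, time stands still between calls to the robot, and variables do not carry over. Pictures are saved under pics/ and viewed, at most 10 in all, crops included, and the job is handed in when it is done.

Besides the shell and the picture viewer there is one more tool, called after ">>>" as name(argument=value, ...) on one line, values as JSON. arm_command: Moves the arm, as the interface text tells. Its arguments: {"type":"object","properties":{"steps":{"type":"array"}},"required":["steps"]}

```bash
mkdir -p pics; ls; python3 - <<'E'
from rig import ctrl
import cv2,numpy as np
o=ctrl.get_obs();print({k:np.round(v,3).tolist() for k,v in o.items()})
for n in("scene","side","wrist"):
    s=ctrl.snapshot(n);cv2.imwrite(f"pics/{n}0.png",s["pixels"][:,:,::-1])
    print(n,{k:np.round(v,4).tolist() for k,v in s.items() if k!="pixels"})
    np.savez(f"{n}0.npz",**s)
E
```

```text
pics
{'time': 0.0, 'joints': [1.268, 0.309, 1.635, 0.0, 1.2, -0.07], 'qd': [-0.001, -0.001, -0.001, 0.0, -0.001, 0.001], 'joint_efforts': [-0.0, -41.524, -27.666, 0.0, 0.01, 0.0], 'eef_pos': [0.144, 0.607, 0.23], 'tcp_rot': [-0.0, 0.116, 0.993, -0.001], 'contact_force': [0.375, -0.364, 0.25], 'ft_torque': [-0.018, -0.001, -0.062], 'finger_force': 0.0, 'width': 0.997}
scene {'mtx': [[389.5204, 0.0, 280.2307], [0.0, 389.5204, 211.4808], [0.0, 0.0, 1.0]], 'world_to_cam': [[0.61, 0.7921, -0.0214, -0.3233], [-0.4957, 0.4025, 0.7696, 0.2202], [0.6182, -0.4588, 0.6382, -1.1552], [0.0, 0.0, 0.0, 1.0]]}
side {'mtx': [[397.886, 0.0, 272.6197], [0.0, 397.886, 217.1309], [0.0, 0.0, 1.0]], 'world_to_cam': [[-0.8813, -0.4726, 0.0004, 0.4589], [0.3479, -0.648, 0.6775, -0.2274], [-0.32, 0.5972, 0.7355, -0.6796], [0.0, 0.0, 0.0, 1.0]]}
wrist {'mtx': [[325.1923, 0.0, 278.0893], [0.0, 325.1923, 211.5708], [0.0, 0.0, 1.0]], 'tool_from_camera': [[-0.0001, 0.9458, 0.3247, 0.0835], [1.0, 0.0003, -0.0006, 0.0014], [-0.0007, 0.3247, -0.9458, -0.1435], [0.0, 0.0, 0.0, 1.0]]}
```

```bash
python3 - <<'E'
import cv2,numpy as np
a=cv2.imread("pics/scene0.png");b=cv2.imread("pics/side0.png")
for n,i in(("s",a),("d",b)):
    cv2.imwrite(f"pics/{n}1.png",cv2.resize(i,(800,600),interpolation=cv2.INTER_CUBIC))
E
```

```text
(no output)
```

View pics/s1.png

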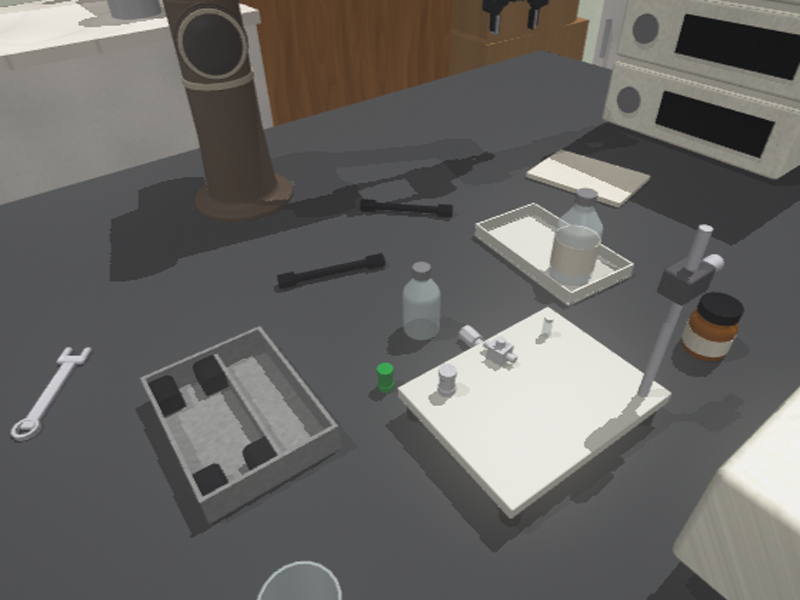

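View pics/d1.png

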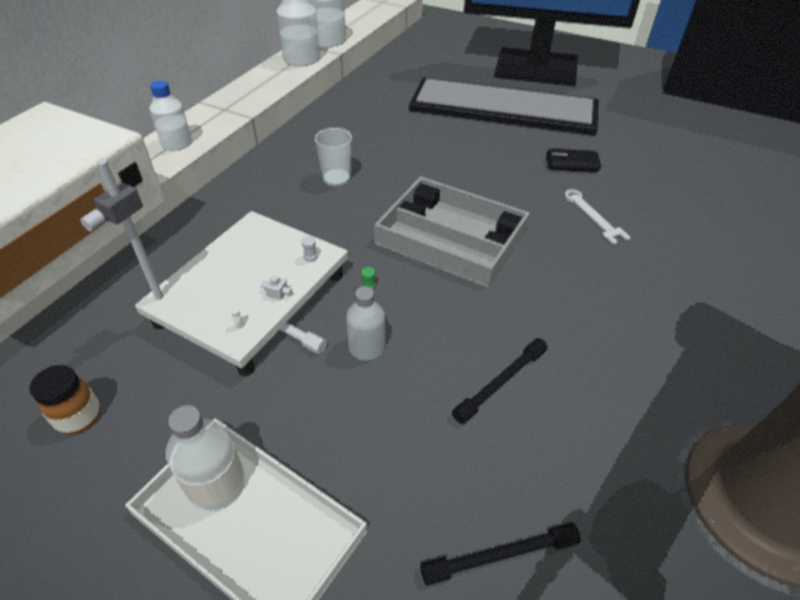

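The scene picture shows the bottle (421,300), steel column nut (470,337), tee (500,350), cartridge (447,380), vial (548,325), case (240,420) and tray (553,253).
The side picture shows the nut at (308,337), in front of the stand, and the bottle at (366,325).
Lookalikes in the scene picture are the black columns at (330,271) and (407,208), and the green cartridge at (386,377). I choose the light steel ones.

```bash
cat > h.py <<'E'
import numpy as np,cv2
from scipy.spatial.transform import Rotation as R
def ray(s,uv):  # origin, direction(world) for full-res pixels, fixed cams
    M=s["world_to_cam"];K=s["mtx"];x=(uv[0]-K[0,2])/K[0,0];y=(uv[1]-K[1,2])/K[1,1]
    return -M[:3,:3].T@M[:3,3],M[:3,:3].T@np.array([x,-y,-1])
def plane(s,uv,z):
    o,d=ray(s,uv);return o+d*(z-o[2])/d[2]
def wT(pos,q):
    T=np.eye(4);T[:3,:3]=R.from_quat(np.roll(q,-1)).as_matrix();T[:3,3]=pos;return T
def wray(s,uv):  # wrist; s has extra pos,q
    K=s["mtx"];p=np.array([uv[0]-K[0,2],uv[1]-K[1,2]]);r=np.hypot(*p);t=r/K[0,0]
    d=np.array([np.sin(t)*p[0]/r,-np.sin(t)*p[1]/r,-np.cos(t)])
    T=wT(s["pos"],s["q"])@s["tool_from_camera"];return T[:3,3],T[:3,:3]@d
def wplane(s,uv,z):
    o,d=wray(s,uv);return o+d*(z-o[2])/d[2]
def wsnap(name,ctrl):
    o=ctrl.get_obs();s=ctrl.snapshot("wrist");s.update(pos=o["eef_pos"],q=o["tcp_rot"])
    np.savez(name+".npz",**s);cv2.imwrite(f"pics/{name}.png",cv2.resize(s["pixels"][:,:,::-1],(800,600),interpolation=cv2.INTER_CUBIC));return s
E
python3 - <<'E'
from h import *
S=np.load("scene0.npz");D=np.load("side0.npz")
P={"stand":(.05,[(400,392),(512,513),(668,393),(548,309)],[(347,252),(255,213),(138,306),(242,362)]),
"case":(.042,[(143,378),(260,329),(339,428),(206,503)],[(528,213),(490,262),(376,228),(422,180)]),
"tray":(.026,[(475,225),(535,206),(632,263),(570,296)],[(366,521),(218,423),(128,504)]),
"bottletop":(.115,[(422,267)],[(364,293)]),"cart top":(.086,[(447,368)],[(309,240)]),
"tee top":(.082,[(501,340)],[(274,280)]),"vial top":(.082,[(549,318)],[(236,311)]),
"nut end":(.011,[(465,332)],[(317,344)]),"nutback":(.011,[(477,341)],[(303,333)]),"tbtop":(.15,[(587,194)],[(186,415)]),
"stubs":(.061,[(487,349),(515,359)],[(285,292),(264,287)]),"green":(.036,[(386,368)],[(369,271)])}
for k,(z,a,b) in P.items():
    print(k,[np.round(plane(S,np.array(p)*.7,z)[:2],3).tolist() for p in a],[np.round(plane(D,np.array(p)*.7,z)[:2],3).tolist() for p in b])
a=cv2.imread("pics/scene0.png")[190:300,240:400];cv2.imwrite("pics/c1.png",cv2.resize(a,(800,550),interpolation=cv2.INTER_CUBIC))
E
```

```text
stand [[0.66, -0.099], [0.852, -0.108], [0.86, 0.148], [0.669, 0.157]] [[0.648, -0.094], [0.839, -0.105], [0.855, 0.151], [0.657, 0.161]]
case [[0.431, -0.336], [0.441, -0.177], [0.653, -0.183], [0.648, -0.342]] [[0.429, -0.337], [0.441, -0.188], [0.641, -0.177], [0.634, -0.339]]
tray [[0.415, 0.259], [0.438, 0.392], [0.661, 0.374], [0.653, 0.23]] [[0.411, 0.261], [0.639, 0.24], [0.66, 0.372]]
bottletop [[0.548, 0.026]] [[0.545, 0.027]]
cart top [[0.69, -0.052]] [[0.691, -0.056]]
tee top [[0.694, 0.034]] [[0.689, 0.038]]
vial top [[0.703, 0.111]] [[0.699, 0.112]]
nut end [[0.601, 0.064]] [[0.607, 0.063]]
nutback [[0.625, 0.065]] [[0.637, 0.055]]
tbtop [[0.598, 0.303]] [[0.6, 0.295]]
stubs [[0.68, 0.025], [0.714, 0.04]] [[0.675, 0.034], [0.709, 0.041]]
green [[0.606, -0.081]] [[0.603, -0.085]]
```

View pics/c1.png

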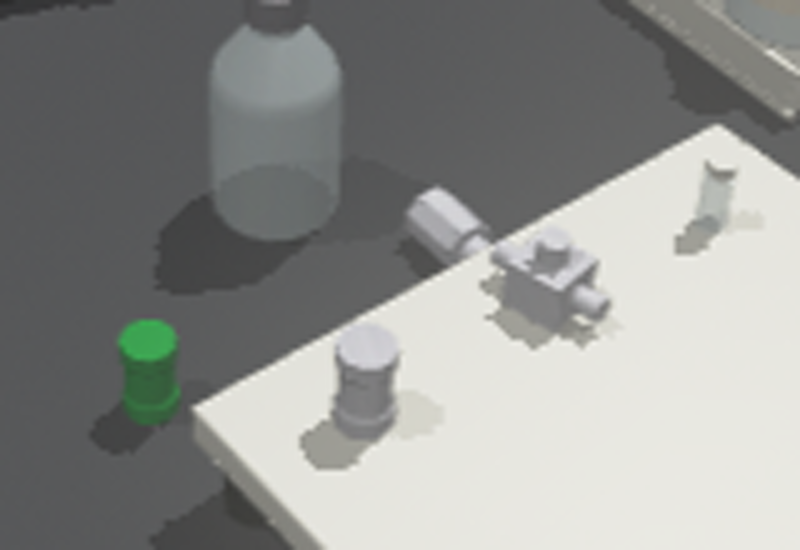

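The crop confirms the choice: steel nut at (450,220), steel cartridge at (365,380), tee at (550,275). The green one at (150,370) is not meant. Now I move above the bottle.

>>> arm_command(steps=[[[0,0,0,0,0,-0.116,85],[0,0,0,0,0,-0.116,85],[-20,-29,0,0,0,0,85],[-20,-29,0,0,0,0,85],[-20,-29,0,0,0,0,85],[-20,-29,0,0,0,0,85],[-20,-29,0,0,0,0,85],[-20,-29,0,0,0,0,85],[-20,-29,0,0,0,0,85],[-20,-29,0,0,0,0,85],[-20,-29,0,0,0,0,85],[-20,-29,0,0,0,0,85],[-20,-29,0,0,0,0,85],[-20,-29,0,0,0,0,85],[-20,-29,0,0,0,0,85],[-20,-29,0,0,0,0,85],[-20,-29,0,0,0,0,85],[-20,-29,0,0,0,0,85],[-20,-29,0,0,0,0,85],[0,0,0,0,0,0,85]]])

```text
time: 1.82
eef_pos: [0.4871, 0.1102, 0.2315]
tcp_rot: [0.002, 0.003, 1.0, -0.001]
contact_force: [0.2, -0.1, 1.3]
width: 0.996
finger_force: 0.0
```

```bash
python3 - <<'E'
from rig import ctrl
from h import *
s=wsnap("w1",ctrl);print(s["pos"],s["q"])
E
```

```text
[0.48705786 0.11022026 0.23152189] [ 0.00150736  0.00286407  0.99999385 -0.00134858]
```

View pics/w1.png

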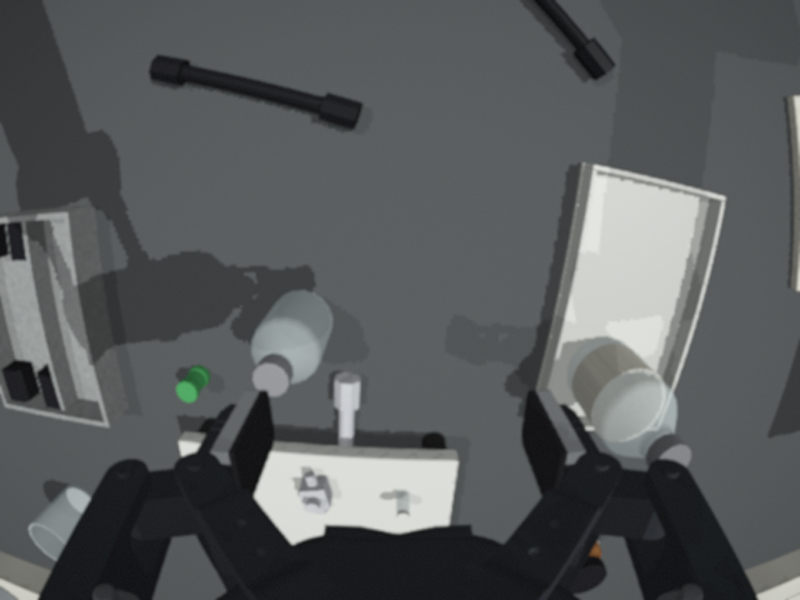

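Wrist view: bottle cap at (271,377), steel nut from (347,376) to (348,407), tube into the slab at (345,440), tray at right.

```bash
python3 - <<'E'
from h import *
s=np.load("w1.npz")
for n,z,p in [("captop",.115,(271,378)),("botbase",0.0,(305,318)),("nut end top",.022,(348,376)),("nut back top",.022,(347,405)),("tube edge top",.018,(345,438)),("tray",.026,(587,165)),("tray",.026,(724,197)),("standL",.05,(180,437)),("standR",.05,(459,452)),("teetop",.082,(310,480)),("vialtop",.082,(402,493)),("case",.042,(67,213)),("case",.042,(108,425))]:
    print(n,np.round(wplane(s,np.array(p)*.7,z),4)[:2])
E
```

```text
captop [0.5453 0.0288]
botbase [0.5477 0.0299]
nut end top [0.5929 0.068 ]
nut back top [0.6224 0.0656]
tube edge top [0.6619 0.061 ]
tray [0.4117 0.2598]
tray [0.4266 0.4028]
standL [ 0.6478 -0.0919]
standR [0.6548 0.1641]
teetop [0.6604 0.038 ]
vialtop [0.6732 0.1141]
case [ 0.4358 -0.1739]
case [ 0.6488 -0.1824]
```

>>> arm_command(steps=[[[-20,-27,0,0,0,0,85],[-20,-27,0,0,0,0,85],[-20,-27,0,0,0,0,85],[0,0,20,0,0,0,85],[0,0,30,0,0,0,85],[0,0,30,0,0,0,85],[0,0,30,0,0,0,85],[0,0,30,0,0,0,85],[0,0,25,0,0,0,85],[0,0,15,0,0,0,85],[0,0,0,0,0,0,85]]])

```text
time: 2.78
eef_pos: [0.539, 0.0352, 0.0471]
tcp_rot: [-0.005, -0.0, 1.0, 0.0]
contact_force: [0.1, 0.8, -0.1]
width: 0.996
finger_force: 0.0
```

>>> arm_command(steps=[[[-4,-3,-2,0,0,0,85],[-4,-4,0,0,0,0,85],[0,0,0,0,0,0,85],[0,0,0,0,0,0,40],[0,0,0,0,0,0,40],[0,0,0,0,0,0,40],[0,0,0,0,0,0,40],[0,0,0,0,0,0,40],[0,0,0,0,0,0,40],[0,0,0,0,0,0,40]]])

```text
time: 3.62
eef_pos: [0.5525, 0.0266, 0.0548]
tcp_rot: [0.001, 0.0, 1.0, -0.0]
contact_force: [-1.0, -0.8, 5.8]
width: 0.601
finger_force: 62.3
```

>>> arm_command(steps=[[[0,0,0,0,0,0,85],[0,0,0,0,0,0,85],[0,0,0,0,0,0,85],[0,0,0,0,0,0,85],[5,2,3,0,0,0,85],[0,0,3,0,0,0,85],[0,0,0,0,0,0,85],[0,0,0,0,0,0,85],[0,0,0,0,0,0,85]]])

```text
time: 4.37
eef_pos: [0.5467, 0.0288, 0.0471]
tcp_rot: [-0.0, 0.0, 1.0, -0.0]
contact_force: [-0.2, -0.2, -0.5]
width: 0.995
finger_force: 0.0
```

>>> arm_command(steps=[[[0,0,0,0,0,0,40],[0,0,0,0,0,0,40],[0,0,0,0,0,0,40],[0,0,0,0,0,0,40],[0,0,0,0,0,0,40],[0,0,0,0,0,0,40],[0,0,0,0,0,0,40]]])

```text
time: 4.95
eef_pos: [0.5473, 0.0284, 0.048]
tcp_rot: [0.0, 0.0, 1.0, -0.0]
contact_force: [-1.2, -1.9, 4.9]
width: 0.608
finger_force: 62.7
```

>>> arm_command(steps=[[[0,0,-15,0,0,0,40],[0,0,-25,0,0,0,40],[0,0,-20,0,0,0,40],[0,0,-10,0,0,0,40],[3,15,0,0,0,0,40],[6,26,0,0,0,0,40],[6,26,0,0,0,0,40],[6,26,0,0,0,0,40],[6,26,0,0,0,0,40],[6,26,0,0,0,0,40],[6,26,0,0,0,0,40],[6,26,0,0,0,0,40],[6,26,0,0,0,0,40],[6,26,0,0,0,0,40],[6,26,0,0,0,0,40],[3,17,0,0,0,0,40],[0,0,0,0,0,0,40],[0,0,0,0,0,0,40],[0,0,0,0,0,0,40]]])

```text
time: 6.53
eef_pos: [0.4801, 0.3201, 0.1161]
tcp_rot: [-0.001, 0.0, 1.0, -0.001]
contact_force: [-0.4, 0.2, -2.9]
width: 0.609
finger_force: 64.0
```

>>> arm_command(steps=[[[-6,0,10,0,0,0,40],[0,0,20,0,0,0,40],[0,0,15,0,0,0,40],[0,0,8,0,0,0,40],[0,0,5,0,0,0,40],[0,0,2,0,0,0,40],[0,0,1,0,0,0,40],[0,0,0,0,0,0,40],[0,0,0,0,0,0,40],[0,0,0,0,0,0,40]]])

```text
time: 7.37
eef_pos: [0.4877, 0.3213, 0.0572]
tcp_rot: [0.001, 0.0, 1.0, 0.0]
contact_force: [0.3, 0.3, -2.3]
width: 0.604
finger_force: 64.0
```

>>> arm_command(steps=[[[0,0,2,0,0,0,40],[0,0,2,0,0,0,40],[0,0,0,0,0,0,40],[0,0,0,0,0,0,40],[0,0,0,0,0,0,40]]])

```text
time: 7.78
eef_pos: [0.4869, 0.3208, 0.0522]
tcp_rot: [-0.0, 0.0, 1.0, -0.0]
contact_force: [0.3, -0.5, -2.5]
width: 0.605
finger_force: 64.0
```

>>> arm_command(steps=[[[0,0,1,0,0,0,40],[0,0,0,0,0,0,40],[0,0,0,0,0,0,40],[0,0,0,0,0,0,60],[0,0,0,0,0,0,85],[0,0,0,0,0,0,85],[0,0,0,0,0,0,85],[0,0,0,0,0,0,85],[0,0,0,0,0,0,85],[0,0,0,0,0,0,85],[0,0,-20,0,0,0,85],[0,0,-30,0,0,0,85],[0,0,-30,0,0,0,85],[0,0,-30,0,0,0,85],[0,0,-20,0,0,0,85],[0,0,0,0,0,0,85],[0,0,0,0,0,0,85]]])

```text
time: 9.2
eef_pos: [0.488, 0.3215, 0.1831]
tcp_rot: [0.002, 0.0, 1.0, 0.001]
contact_force: [0.1, -0.1, -0.1]
width: 0.995
finger_force: 0.0
```

>>> arm_command(steps=[[[-4,-14,0,0,0,0,85],[-8,-28,0,0,0,0,85],[-8,-28,0,0,0,0,85],[-8,-28,0,0,0,0,85],[-8,-28,0,0,0,0,85],[-8,-28,0,0,0,0,85],[-8,-28,0,0,0,0,85],[-8,-28,5,0,0,0,85],[-8,-28,15,0,0,0,85],[-4,-17,15,0,0,0,85],[0,0,0,0,0,0.09,85],[0,0,0,0,0,0,85],[0,0,0,0,0,0,85],[0,0,0,0,0,0,85]]])

```text
time: 10.37
eef_pos: [0.5582, 0.0657, 0.1455]
tcp_rot: [-0.001, 0.044, 0.999, -0.0]
contact_force: [0.4, -0.3, 0.3]
width: 0.995
finger_force: 0.0
```

```bash
python3 - <<'E'
from rig import ctrl
from h import *
s=wsnap("w2",ctrl);print(s["pos"],s["q"])
E
```

```text
[0.55816578 0.0657377  0.14549172] [-7.31310259e-04  4.44687373e-02  9.99010507e-01 -6.24097466e-05]
```

View pics/w2.png

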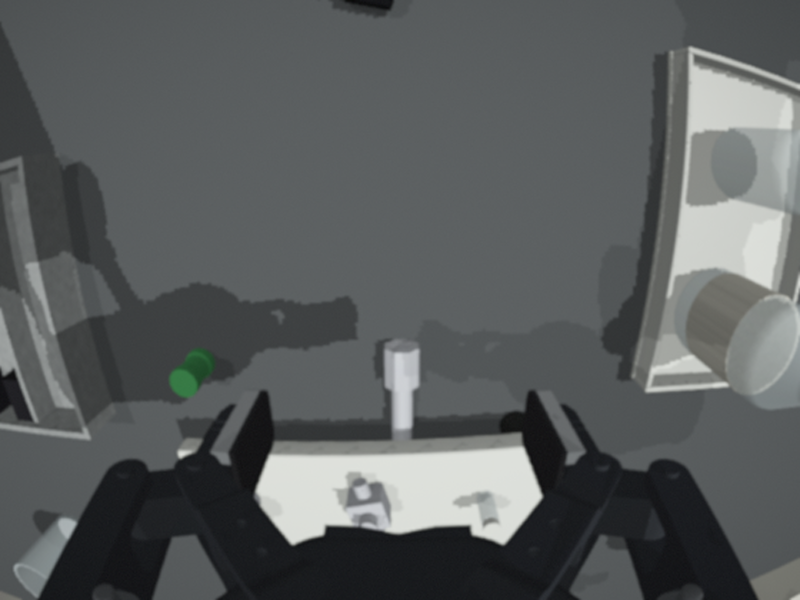

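Wrist view: the bottle stands in the tray (735,165); nut from (402,345) to (402,387), tube straight down the image to (402,428).

```bash
python3 - <<'E'
from h import *
s=np.load("w2.npz")
for z,p in [(.022,(402,348)),(.022,(402,384)),(.018,(402,425)),(.05,(193,445)),(.05,(523,433)),(.05,(402,440))]:
    print(np.round(wplane(s,np.array(p)*.7,z),4)[:2])
E
```

```text
[0.5971 0.0667]
[0.623  0.0645]
[0.6581 0.0616]
[ 0.6471 -0.0807]
[0.6519 0.1394]
[0.648  0.0621]
```

>>> arm_command(steps=[[[-16,1,10,0,0,0,85],[-16,2,25,0,0,0,85],[-16,1,30,0,0,0,85],[0,0,30,0,0,0,85],[0,0,20,0,0,0,85],[0,0,12,0,0,0,85],[0,0,8,0,0,0,85],[0,0,4,0,0,0,85],[0,0,0,0,0,0,85],[0,0,0,0,0,0,85],[0,0,0,0,0,0,85]]])

```text
time: 11.33
eef_pos: [0.6084, 0.0656, 0.009]
tcp_rot: [0.002, 0.045, 0.999, 0.0]
contact_force: [0.2, -0.4, 0.2]
width: 0.999
finger_force: 0.0
```

>>> arm_command(steps=[[[0,0,4,0,0,0,85],[0,0,0,0,0,0,60],[0,0,0,0,0,0,40],[0,0,0,0,0,0,10],[0,0,0,0,0,0,10],[0,0,0,0,0,0,10],[0,0,0,0,0,0,10],[0,0,0,0,0,0,10],[0,0,0,0,0,0,10],[0,0,0,0,0,0,10],[0,0,0,0,0,0,10]]])

```text
time: 12.25
eef_pos: [0.6072, 0.0654, 0.0036]
tcp_rot: [0.0, 0.045, 0.999, -0.0]
contact_force: [-0.3, -0.6, 3.2]
width: 0.237
finger_force: 59.5
```

>>> arm_command(steps=[[[5,0,0,0,0,0,10],[12,0,0,0,0,0,10],[15,0,0,0,0,0,10],[15,0,0,0,0,0,10],[15,0,0,0,0,0,10],[15,0,0,0,0,0,10],[15,0,0,0,0,0,10],[15,0,0,0,0,0,10],[15,0,0,0,0,0,10],[15,0,0,0,0,0,10],[12,0,0,0,0,0,10],[6,0,0,0,0,0,10],[0,0,0,0,0,0,10],[0,0,0,0,0,0,10],[0,0,0,0,0,0,10]]])

```text
time: 13.5
eef_pos: [0.4514, 0.0797, 0.0035]
tcp_rot: [-0.002, 0.045, 0.999, 0.0]
contact_force: [-2.8, 0.4, 8.5]
width: 0.238
finger_force: 60.1
```

>>> arm_command(steps=[[[0,0,0,0,0,0,40],[0,0,0,0,0,0,85],[0,0,0,0,0,0,85],[0,0,0,0,0,0,85],[0,0,0,0,0,0,85],[0,0,0,0,0,0,85],[0,0,-15,0,0,0,85],[0,0,-30,0,0,0,85],[0,0,-30,0,0,0,85],[0,0,-30,0,0,0,85],[0,0,-25,0,0,0,85],[0,0,0,0,0,0,85],[0,0,0,0,0,0,85],[0,0,0,0,0,0,85]]])

```text
time: 14.67
eef_pos: [0.4519, 0.0794, 0.1327]
tcp_rot: [-0.001, 0.045, 0.999, -0.0]
contact_force: [0.4, -0.6, -0.2]
width: 0.995
finger_force: 0.0
```

```bash
python3 - <<'E'
from rig import ctrl
from h import *
s=wsnap("w3",ctrl);print(s["pos"],s["q"])
E
```

```text
[0.45187869 0.0794087  0.13268247] [-5.48743526e-04  4.53968544e-02  9.98968877e-01 -8.61027948e-05]
```

View pics/w3.png

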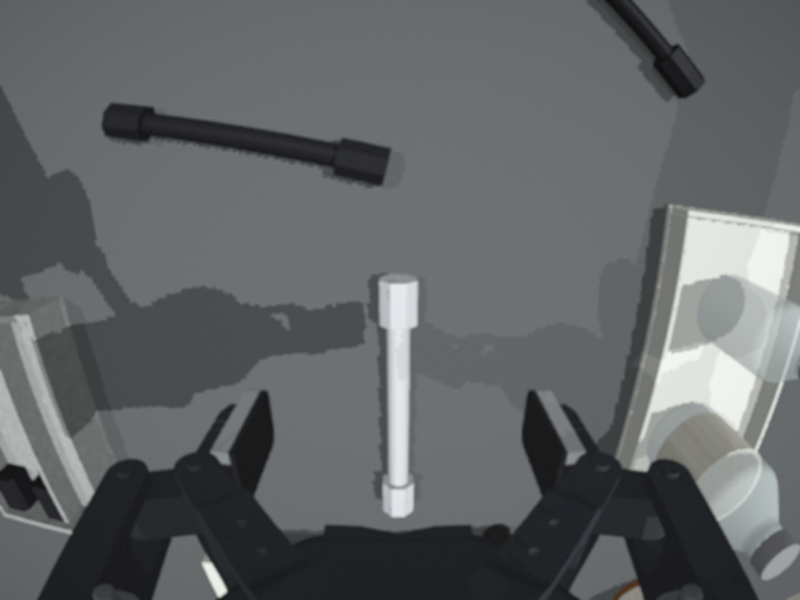

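Wrist view: the column lies clear from (398,278) to (398,516), tube from (398,329) to (398,487).

```bash
python3 - <<'E'
from h import *
s=np.load("w3.npz")
for z,p in [(.022,(398,280)),(.018,(397,329)),(.018,(398,477)),(.022,(398,485)),(.011,(398,516)),(.022,(399,513))]:
    print(np.round(wplane(s,np.array(p)*.7,z),4)[:2])
E
```

```text
[0.4426 0.0821]
[0.4741 0.0787]
[0.5885 0.0689]
[0.5928 0.0685]
[0.6358 0.0647]
[0.6215 0.0667]
```

>>> arm_command(steps=[[[-15,1,0,0,0,0,85],[-25,0,5,0,0,0,85],[-25,0,15,0,0,0,85],[-14,0,25,0,0,0,85],[0,0,30,0,0,0,85],[0,0,25,0,0,0,85],[0,0,15,0,0,0,85],[0,0,9,0,0,0,85],[0,0,4,0,0,0,85],[0,0,0,0,0,0,60],[0,0,0,0,0,0,40],[0,0,0,0,0,0,3],[0,0,0,0,0,0,3],[0,0,0,0,0,0,3],[0,0,0,0,0,0,3],[0,0,0,0,0,0,3],[0,0,0,0,0,0,3],[0,0,0,0,0,0,3],[0,0,0,0,0,0,3]]])

```text
time: 16.3
eef_pos: [0.5322, 0.0733, 0.0064]
tcp_rot: [0.001, 0.045, 0.999, 0.0]
contact_force: [-1.7, -0.6, 5.7]
width: 0.134
finger_force: 58.7
```

>>> arm_command(steps=[[[0,0,-10,0,0,0,3],[0,0,-25,0,0,0,3],[0,0,-30,0,0,0,3],[0,0,-30,0,0,0,3],[0,0,-30,0,0,-0.05,3],[0,0,-25,0,0,0,3],[0,0,-10,0,0,0,3],[3,-15,0,0,0,0,3],[6,-27,0,0,0,0,3],[6,-30,0,0,0,0,3],[6,-30,0,0,0,0,3],[6,-30,0,0,0,0,3],[6,-30,0,0,0,0,3],[6,-30,0,0,0,0,3],[6,-30,0,0,0,0,3],[6,-30,0,0,0,0,3],[6,-30,0,0,0,0,3],[6,-30,0,0,0,0,3],[6,-16,0,0,0,0,3],[0,-8,0,0,0,0,3]]])

```text
time: 17.97
eef_pos: [0.4466, -0.2611, 0.164]
tcp_rot: [-0.001, 0.022, 1.0, 0.0]
contact_force: [-0.4, 1.0, -2.5]
width: 0.134
finger_force: 59.0
```

>>> arm_command(steps=[[[0,0,0,0,0,0,3],[0,0,0,0,0,0,3],[0,0,0,0,0,0,3]]])

```text
time: 18.22
eef_pos: [0.4486, -0.2582, 0.1647]
tcp_rot: [-0.0, 0.02, 1.0, 0.001]
contact_force: [-1.1, 1.1, -1.9]
width: 0.131
finger_force: 59.0
```

```bash
python3 - <<'E'
from rig import ctrl
from h import *
s=wsnap("w4",ctrl);print(s["pos"],s["q"])
E
```

```text
[ 0.44863318 -0.2581515   0.16468048] [-4.52516763e-04  2.00402082e-02  9.99798798e-01  7.40352503e-04]
```

View pics/w4.png

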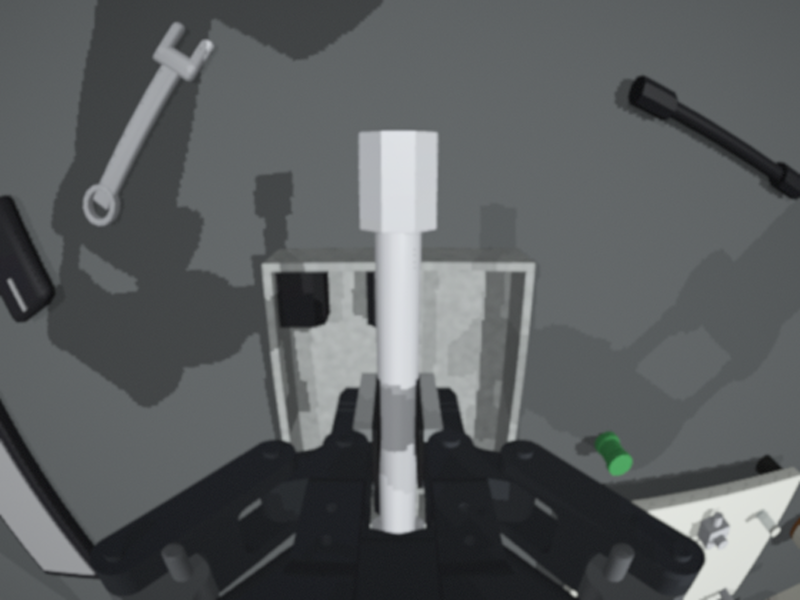

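Wrist view: case near rim corners at (262,264) and (536,264), left saddle pair at (303,300) and (372,298); the column is centred in the grip along the image.

```bash
python3 - <<'E'
from h import *
s=np.load("w4.npz")
P=lambda p,z: wplane(s,np.array(p)*.7,z)[:2]
a,b=P((262,263),.042),P((536,263),.042);print(a,b,np.linalg.norm(b-a),np.arctan2(-(b-a)[0],(b-a)[1]))
m=(a+b)/2
for y in(-.04,-.05,-.03,-.035):
    c,t=np.cos(y),np.sin(y);Rm=np.array([[c,-t],[t,c]]);print(y,"centre",m+Rm@[.108,0],"trough",m+Rm@[.108,-.034],"pocket",m+Rm@[.108,.0465])
print("saddles inner edges z33",P((328,325),.033),P((280,325),.033),P((368,322),.033), "notch near",P((326,272),.033),P((369,272),.033))
print("rims far",P((280,440),.042),P((515,440),.042))
print("column near end top",P((398,131),.164-.0064+.011+.011),"near nut back",P((398,232),.1797-.0))
E
```

```text
[ 0.42828599 -0.33782682] [ 0.43501995 -0.17152089] 0.16644221014335292 -0.040469270543682934
-0.04 centre [ 0.53956658 -0.2589927 ] trough [ 0.53820694 -0.2929655 ] pocket [ 0.54142608 -0.21252989]
-0.05 centre [ 0.539518  -0.2600716] trough [ 0.5378187  -0.29402911] pocket [ 0.54184203 -0.21362971]
-0.03 centre [ 0.53960437 -0.25791337] trough [ 0.53858452 -0.29189807] pocket [ 0.54099916 -0.21143429]
-0.035 centre [ 0.53958682 -0.25845308] trough [ 0.53839707 -0.29243226] pocket [ 0.54121399 -0.21198156]
saddles inner edges z33 [ 0.47347576 -0.30202144] [ 0.47239166 -0.33389863] [ 0.47238432 -0.27611182] notch near [ 0.43831903 -0.30017487] [ 0.4395343 -0.2735157]
rims far [ 0.55730088 -0.34474445] [ 0.564325   -0.17686872]
column near end top [ 0.36070576 -0.25307339] near nut back [ 0.38888958 -0.25420005]
```

>>> arm_command(steps=[[[-15,-5,0,0,0,0,3],[-25,-9,5,0,0,0,3],[-25,-9,15,0,0,0,3],[-25,-9,25,0,0,0,3],[0,0,25,0,0,0,3],[0,0,15,0,0,0,3],[0,0,8,0,0,0,3],[0,0,0,0,0,0,3],[0,0,0,0,0,0,3],[0,0,0,0,0,0,3]]])

```text
time: 19.1
eef_pos: [0.5385, -0.2954, 0.0738]
tcp_rot: [0.001, 0.02, 1.0, -0.001]
contact_force: [-0.5, -0.1, -1.9]
width: 0.135
finger_force: 59.0
```

```bash
python3 - <<'E'
from rig import ctrl
from h import *
o=ctrl.get_obs();print(o["eef_pos"],o["tcp_rot"])
S=ctrl.snapshot("scene")["pixels"][220:370,80:250,::-1];D=ctrl.snapshot("side")["pixels"][80:230,230:400,::-1]
cv2.imwrite("pics/f1.png",cv2.resize(np.hstack([S,D]),(800,353),interpolation=cv2.INTER_CUBIC))
E
```

```text
[ 0.53845331 -0.29537112  0.07377062] [ 1.16100898e-03  2.00781542e-02  9.99797511e-01 -6.76422987e-04]
```

View pics/f1.png

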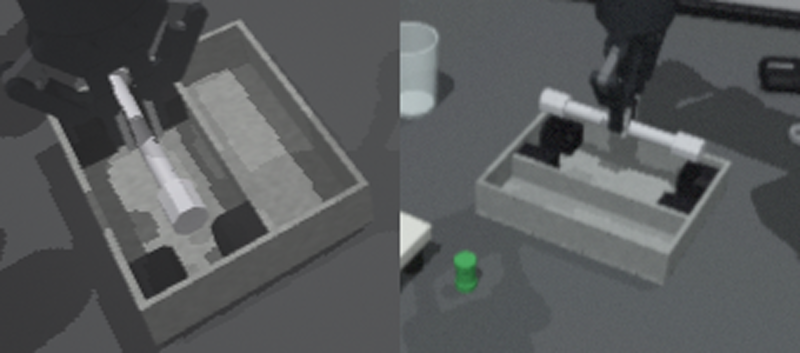

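The picture shows the column above the trough, in line with the notches (far nut at (185,215) on the left, notch below it). Lowering.

>>> arm_command(steps=[[[0,2,8,0,0,0,3],[0,0,15,0,0,0,3],[0,0,12,0,0,0,3],[0,0,8,0,0,0,3],[0,0,6,0,0,0,3],[0,0,5,0,0,0,3],[0,0,3,0,0,0,3],[0,0,2,0,0,0,3],[0,0,0,0,0,0,3],[0,0,0,0,0,0,3],[0,0,0,0,0,0,3]]])

```text
time: 20.12
eef_pos: [0.5378, -0.2935, 0.0138]
tcp_rot: [0.0, 0.02, 1.0, -0.0]
contact_force: [0.0, -0.6, -2.1]
width: 0.131
finger_force: 59.0
```

>>> arm_command(steps=[[[0,0,2,0,0,0,3],[0,0,0,0,0,0,3],[0,0,0,0,0,0,3],[0,0,0,0,0,0,20],[0,0,0,0,0,0,32],[0,0,0,0,0,0,32],[0,0,0,0,0,0,32],[0,0,0,0,0,0,32],[0,0,0,0,0,0,32],[0,0,0,0,0,0,32],[0,0,-10,0,0,0,32],[0,0,-25,0,0,0,32],[0,0,-30,0,0,0,32],[0,0,-35,0,0,0,32],[0,0,-35,0,0,0,45],[0,0,-25,0,0,0,45],[0,0,0,0,0,0,45],[0,0,0,0,0,0,45]]])

```text
time: 21.62
eef_pos: [0.539, -0.2942, 0.1747]
tcp_rot: [0.003, 0.02, 1.0, -0.002]
contact_force: [-0.4, 0.4, -1.0]
width: 0.527
finger_force: 0.0
```

>>> arm_command(steps=[[[-3,16,-5,0,0,0,60],[-5,30,-5,0,0,0,60],[-5,30,-5,0,0,0,60],[-5,30,0,0,0,0,60],[-5,30,0,0,0,0,60],[-5,30,0,0,0,0,60],[-5,30,0,0,0,0,60],[-5,30,0,0,0,0,60],[-5,30,0,0,0,0,60],[-5,20,0,0,0,0,60],[-2,10,0,0,0,0,60],[0,0,0,0,0,0,60],[0,0,0,0,0,0,60],[0,0,0,0,0,0,60]]])

```text
time: 22.78
eef_pos: [0.5983, -0.0107, 0.1856]
tcp_rot: [-0.001, 0.021, 1.0, -0.0]
contact_force: [0.6, -0.9, 0.1]
width: 0.702
finger_force: 0.0
```

```bash
python3 - <<'E'
from rig import ctrl
from h import *
s=wsnap("w5",ctrl);print(s["pos"],s["q"])
W=cv2.imread("pics/w5.png")
S=ctrl.snapshot("scene")["pixels"][220:370,80:250,::-1]
a=W[300:600,150:650]; b=cv2.resize(S,(340,300),interpolation=cv2.INTER_CUBIC)
cv2.imwrite("pics/m1.png",cv2.resize(np.hstack([a,b]),None,fx=.95,fy=.95))  # scale .95
E
```

```text
[ 0.5983287  -0.01065596  0.18555402] [-8.02252851e-04  2.07751403e-02  9.99783797e-01 -3.31347163e-04]
```

View pics/m1.png

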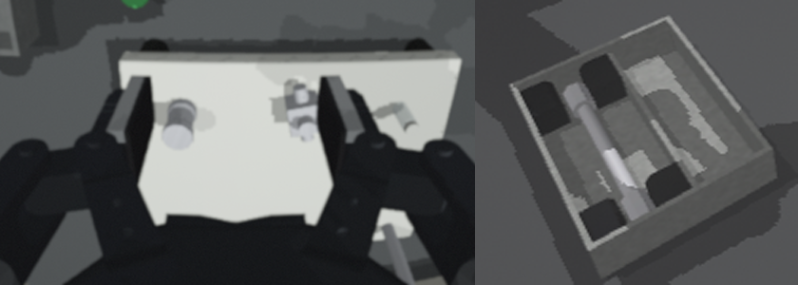

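Picture: the column lies between both saddle notches (right half). Cartridge top at (178,136), base (184,105); tee stubs from (294,85) to (308,131).

```bash
python3 - <<'E'
from h import *
s=np.load("w5.npz");C=lambda p:np.array([p[0]/.95+150,p[1]/.95+300])*.7
for n,z,p in [("carttop",.086,(178,137)),("cartbase",.05,(184,104)),("stub-",.061,(294,83)),("stub+",.061,(309,132)),("stub+ctr",.061,(308,128)),("top stub",.082,(302,94)),("blocktop corners",.072,(287,98)),("",.072,(316,93))]:
    print(n,np.round(wplane(s,C(p),z)[:2],4))
S=np.load("scene0.npz")
for p in [(503,252),(603,303)]:print("scene stub",plane(S,(240+p[0]/5,190+p[1]/5),.061)[:2])
print("scene top stub",plane(S,(240+553/5,190+238/5),.082)[:2],"cart",plane(S,(240+366/5,190+340/5),.086)[:2])
E
```

```text
carttop [ 0.6935 -0.0519]
cartbase [ 0.6892 -0.051 ]
stub- [0.6683 0.0291]
stub+ [0.7116 0.0413]
stub+ctr [0.7078 0.0404]
top stub [0.665  0.0318]
blocktop corners [0.6736 0.023 ]
 [0.6709 0.043 ]
scene stub [0.67222276 0.03207717]
scene stub [0.71326384 0.04134665]
scene top stub [0.69281162 0.03424445] cart [ 0.69138508 -0.05265877]
```

>>> arm_command(steps=[[[-15,-6,0,0,0,0,60],[-25,-10,0,0,0,0,60],[-25,-10,0,0,0,0,60],[-20,-8,10,0,0,0,60],[-10,-4,25,0,0,0,60],[0,0,30,0,0,0,60],[0,0,25,0,0,0,60],[0,0,15,0,0,0,60],[0,0,8,0,0,0,60],[0,0,4,0,0,0,60],[0,0,0,0,0,0,60],[0,0,0,0,0,0,60],[0,0,0,0,0,0,60]]])

```text
time: 23.97
eef_pos: [0.694, -0.0515, 0.0715]
tcp_rot: [0.002, 0.02, 1.0, -0.0]
contact_force: [0.1, -0.5, -0.3]
width: 0.702
finger_force: 0.0
```

>>> arm_command(steps=[[[2,-1,2,0,0,0,40],[0,0,0,0,0,0,10],[0,0,0,0,0,0,10],[0,0,0,0,0,0,10],[0,0,0,0,0,0,10],[0,0,0,0,0,0,10],[0,0,0,0,0,0,10],[0,0,0,0,0,0,10],[0,0,-15,0,0,0,10],[0,0,-30,0,0,0,10],[0,0,-20,0,0,0,10],[0,0,0,0,0,0,10],[0,0,0,0,0,0,10]]])

```text
time: 25.05
eef_pos: [0.6917, -0.0524, 0.1345]
tcp_rot: [0.002, 0.02, 1.0, -0.0]
contact_force: [-0.8, 0.4, -0.7]
width: 0.221
finger_force: 58.8
```

>>> arm_command(steps=[[[14,-13,0,0,0,0,10],[24,-22,0,0,0,0,10],[24,-22,0,0,0,0,10],[24,-22,0,0,0,0,10],[24,-22,0,0,0,0,10],[24,-22,0,0,0,0,10],[24,-22,0,0,0,0,10],[16,-16,0,0,0,0,10],[10,-10,0,0,0,0,10],[0,0,15,0,0,0,10],[0,0,25,0,0,0,10],[0,0,25,0,0,0,10],[0,0,10,0,0,0,10],[0,0,0,0,0,0,10],[0,0,0,0,0,0,10],[0,0,0,0,0,0,10]]])

```text
time: 26.38
eef_pos: [0.5006, -0.2159, 0.0581]
tcp_rot: [0.001, 0.02, 1.0, -0.0]
contact_force: [0.7, -0.2, 0.5]
width: 0.222
finger_force: 58.8
```

>>> arm_command(steps=[[[0,0,10,0,0,0,10],[0,0,10,0,0,0,10],[0,0,7,0,0,0,10],[0,0,0,0,0,0,10],[0,0,0,0,0,0,10],[0,0,0,0,0,0,32],[0,0,0,0,0,0,32],[0,0,0,0,0,0,32],[0,0,0,0,0,0,32],[0,0,0,0,0,0,32],[0,0,-10,0,0,0,32],[0,0,-25,0,0,0,32],[0,0,-30,0,0,0,50],[0,0,-30,0,0,0,50],[0,0,-20,0,0,0,50],[0,0,0,0,0,0,50],[0,0,0,0,0,0,50]]])

```text
time: 27.8
eef_pos: [0.5009, -0.2163, 0.1477]
tcp_rot: [0.002, 0.02, 1.0, -0.001]
contact_force: [-0.4, -0.5, -0.6]
width: 0.583
finger_force: 0.0
```

>>> arm_command(steps=[[[-8,12,0,0,0,0,50],[-18,26,0,0,0,0,50],[-18,26,0,0,0,0,50],[-18,26,0,0,0,0,50],[-18,26,0,0,0,0,50],[-18,26,0,0,0,0,50],[-18,26,0,0,0,0,50],[-18,26,0,0,0,0,50],[-18,26,0,0,0,0,50],[-18,26,0,0,0,0,50],[-10,14,0,0,0,0,50],[0,0,0,0,0,-0.1,50],[0,0,0,0,0,-0.1,50],[0,0,0,0,0,-0.09,50],[0,0,10,0,0,0,50],[0,0,20,0,0,0,50],[0,0,10,0,0,0,50],[0,0,0,0,0,0,50],[0,0,0,0,0,0,50],[0,0,0,0,0,0,50]]])

```text
time: 29.47
eef_pos: [0.69, 0.0367, 0.1051]
tcp_rot: [-0.0, -0.124, 0.992, 0.0]
contact_force: [0.4, -0.4, -0.0]
width: 0.588
finger_force: 0.0
```

>>> arm_command(steps=[[[-1,-1,10,0,0,0,50],[0,0,18,0,0,0,50],[0,0,10,0,0,0,50],[0,0,6,0,0,0,50],[0,0,2,0,0,0,50],[0,0,0,0,0,0,50],[0,0,0,0,0,0,50],[0,0,0,0,0,0,10],[0,0,0,0,0,0,10],[0,0,0,0,0,0,10],[0,0,0,0,0,0,10],[0,0,0,0,0,0,10],[0,0,0,0,0,0,10],[0,0,-12,0,0,0,10],[0,0,-25,0,0,0,10],[0,0,-25,0,0,0,10],[0,0,-15,0,0,0,10],[0,0,0,0,0,0,10],[0,0,0,0,0,0,10]]])

```text
time: 31.05
eef_pos: [0.6917, 0.0361, 0.1373]
tcp_rot: [0.001, -0.124, 0.992, -0.0]
contact_force: [0.3, -0.3, -0.6]
width: 0.259
finger_force: 60.4
```

>>> arm_command(steps=[[[0,0,0,0,0,0.1,10],[0,0,0,0,0,0.1,10],[0,0,0,0,0,0.09,10],[6,-14,0,0,0,0,10],[10,-26,0,0,0,0,10],[10,-26,0,0,0,0,10],[10,-26,0,0,0,0,10],[10,-26,0,0,0,0,10],[10,-26,0,0,0,0,10],[10,-26,0,0,0,0,10],[10,-26,0,0,0,0,10],[10,-26,0,0,0,0,10],[9,-22,0,0,0,0,10],[5,-14,0,0,0,0,10],[0,0,20,0,0,0,10],[0,0,30,0,0,0,10],[0,0,20,0,0,0,10],[0,0,0,0,0,0,10],[0,0,0,0,0,0,10],[0,0,0,0,0,0,10]]])

```text
time: 32.72
eef_pos: [0.5811, -0.2178, 0.0668]
tcp_rot: [0.0, 0.02, 1.0, -0.0]
contact_force: [-0.3, -0.4, 0.5]
width: 0.262
finger_force: 60.4
```

>>> arm_command(steps=[[[0,0,12,0,0,0,10],[0,0,14,0,0,0,10],[0,0,6,0,0,0,10],[0,0,0,0,0,0,10],[0,0,0,0,0,0,10],[0,0,0,0,0,0,34],[0,0,0,0,0,0,34],[0,0,0,0,0,0,34],[0,0,0,0,0,0,34],[0,0,0,0,0,0,34],[0,0,-10,0,0,0,34],[0,0,-25,0,0,0,34],[0,0,-30,0,0,0,50],[0,0,-30,0,0,0,50],[30,20,-20,0,0,0,50],[35,20,0,0,0,0,50],[35,20,0,0,0,0,50],[20,10,0,0,0,0,50],[0,0,0,0,0,0,50],[0,0,0,0,0,0,50]]])

```text
time: 34.38
eef_pos: [0.4632, -0.1423, 0.1502]
tcp_rot: [0.001, 0.02, 1.0, -0.0]
contact_force: [0.8, -0.1, 0.1]
width: 0.583
finger_force: 0.0
```

```bash
python3 - <<'E'
from rig import ctrl
from h import *
S=ctrl.snapshot("scene")["pixels"][120:370,80:440,::-1]
D=ctrl.snapshot("side")["pixels"][110:210,250:380,::-1]
a=cv2.resize(S,(450,312),interpolation=cv2.INTER_CUBIC)
b=cv2.resize(D,(350,269),interpolation=cv2.INTER_CUBIC);b=cv2.copyMakeBorder(b,0,43,0,0,0)
cv2.imwrite("pics/z.png",np.hstack([a,b]))
E
```

```text
(no output)
```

View pics/z.png

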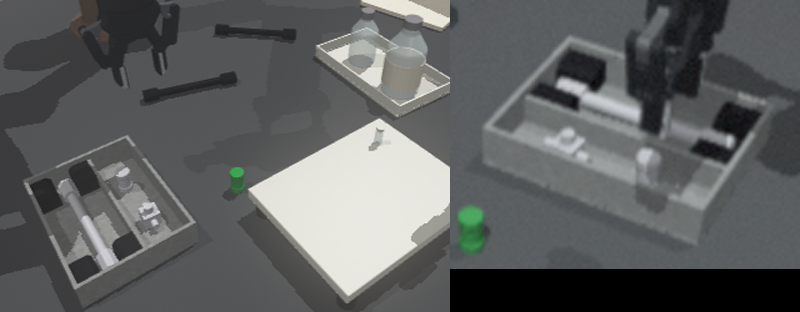

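The picture shows the cartridge (123,180) standing and the tee (150,217) in the pocket. The column is home at (88,225), both bottles are upright in the tray, and the vial is in place at (378,135).

```bash
python3 -c "
from rig import ctrl
print(ctrl.sign_off())"
```

```text
the job is handed in; nothing more can be done
None
```

The job is handed in at about 34 s of the 72 s allowed: the last picture shows the bottle upright in the tray, the column in the trough notches, the cartridge and tee in the pocket, and the vial and other bottle where they stood; the sign-off returned no verdict.

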